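# Snap the notched cover onto the headphone jack box and keep it pressed

## Task

The headphone jack box has just been stuck down with fresh adhesive pads. Pick up its cover (the one with two notches in a long side, not the blank one), set it over the box with the notches over the two sockets and press down until both end clips snap and the cover sits fully home on the base plate. Then keep pressing down firmly (around 10 N) so that the pads bond: finish while still pressing, do not let go, and leave the blank cover and the other things where they lie.

Things in the scene. Friction and masses are not known exactly. Their poses are not given: they have to be found in the camera images.
- cover: The cover to fit: grey plastic shell, 56 (x) x 92 (y) x 34 mm high, walls 3 mm, open below, about 80 g, standing on its rim. Origin: centre of the rim plane (underside); z up. The long sides (-x, +x) are gripped from above, the -x one between its notches. Each end wall (y) has a window 18 mm wide, 4 to 13 mm above the rim, with a 4 mm round bar under it that a clip snaps over
- cover_notches (a point): Middle of the foot of the cover's notched side (its -x side), at rim height, 28 mm from the cover's origin. Two U-shaped notches, open at the rim, 15 mm wide and 20 mm high, are centred 24 mm either side of it; 33 mm of wall stands between them
- cover_top (a point): Centre of the flat top of the cover, 34 mm above its rim; same axes as the cover
- blank_cover: Blank cover, a spare: same size and grey plastic as the cover, but both long sides are plain, without notches. Origin at the centre of its rim plane. It cannot go over the sockets; leave it
- jack_box: Base of the headphone jack box, grey plastic like the covers, fixed to the worktop, 62 (x) x 98 (y) mm, 33 mm high. Origin: centre of its underside; z up. The cover goes on with its x and y along the box's x and y, notches over the sockets on the -x side. Four round guide posts with tapered tops (from 27 to 33 mm up) stand inside the cover's corners with 1.5 mm play to each side
- box_sockets (a point): Point midway between the axes of the two steel socket bushings, on the box's -x side, 16.5 mm above the worktop and 36 mm from the centre (their outer ends). Bushings: diameter 11 mm, along x, 24 mm either side of this point
- base_plate: Base plate of the box, 62 x 98 mm, its top 4 mm above the worktop (adhesive pads included): the cover's rim rests on it all round when home. Same origin and axes as the box
- box_seat (a point): Centre of the base plate's top, 4 mm above the worktop: the cover's origin comes here when the cover is home; its top is then 38 mm above the worktop. Same axes as the box
- clip_left (a joint): Sprung clip at the box's +y end, a tongue with a sloping nose, rad: 0 at rest, pushed in to 0.1 to 0.15 by the cover's end bar, back near 0 when the bar has passed. A cover set on loosely stops on the noses about 10 mm above home. Pressing past both clips takes 9 to 16 N at worst, about 6 mm above home; then the force drops suddenly and the cover goes home
- clip_right (a joint): The same clip at the box's -y end, mirrored
- screwdriver: Screwdriver with a green handle, 171 mm long, lying on the worktop; bystander, leave it
- labeller: Hand label printer, turquoise, 189 x 55 x 33 mm, lying on the worktop; bystander, leave it
- mic: Hand microphone, 198 mm long, lying on the worktop; bystander, leave it

How it is judged (in metres and radians):
On the way, in this order (a step that is already met when the one before it is completed fails the run):
1. the notched cover has been picked up off the worktop (height (world z) of cover above 0.03 m and contact force between the fingers and cover above 1 N), for 0.2 s.
2. the cover is snapped home: rim on the base plate, both clips sprung back (z of cover in the frame of box_seat between -0.003 and 0.0015 m and horizontal distance between cover and box_seat below 0.004 m and angle between the z axis of cover and the z axis of jack_box, either way round below 0.06 rad and value of joint each of clip_left, clip_right below 0.05 rad), for 0.2 s.
At the end, for the whole second after the job is handed in: The notched cover sits on the box, its rim within 1.5 mm of the base plate, centred within 4 mm and level within 0.06 rad, both clips sprung back (below 0.05 rad), and the robot is still pressing it: at least 5 N between the rim and the base plate and the robot in touch with the cover (all of step 2 and contact force between cover and base_plate above 5 N and contact force between any of the fingers, the arm and cover above 4 N); the arm keeps its last pose, push and grip.
It fails at once if the blank cover was disturbed (distance of blank_cover from where it was at the start of the episode above 0.02 m or height (world z) of blank_cover above 0.06 m).
It fails at once if the screwdriver was disturbed (distance of screwdriver from where it was at the start of the episode above 0.02 m or height (world z) of screwdriver above 0.06 m).
It fails at once if the label printer was disturbed (distance of labeller from where it was at the start of the episode above 0.02 m or height (world z) of labeller above 0.06 m).
It fails at once if the microphone was disturbed (distance of mic from where it was at the start of the episode above 0.02 m or height (world z) of mic above 0.06 m).
It also fails if it takes over 53 s, if anything falls off the work surface, if the arm or the gripper's body presses on something with over 40 N, if the wrist force passes 120 N, or if a joint passes its speed limit or range.

## Robot

A 6-joint arm with a two-finger parallel gripper is mounted at the origin on the work surface; the furniture and walls round the work are solid. World frame = base frame: x ahead of the robot, y to its left, z up, the work surface at z = 0. Lengths are in mm, angles in degrees, forces in N, time in s.
With the tool pointing down it reaches from about 300 to 850 mm from the base axis. Payload 4.2 kg.
Tool frame: the origin (TCP) lies midway between the tips of the shut fingers; the grasp point (between the pads) lies 19 mm behind it; z points along the fingers, y is the line along which they close (so a half turn about z gives the same grasp; the last joint's range is limited). The gripper opens to 91 mm and grips with 3 to 60 N. Pads are 32 mm wide; open, the fingers measure 118 mm over their backs; the gripper's body (76 mm by 178 mm) begins 60 mm behind the grasp point.
Start: joints at [-65.088, 18.312, 89.639, -0, 72.044, -1.146], TCP at [252.593, -516.566, 213.976] pointing down, gripper open.
Joint ranges: [-177.97, 177.97], [-48.28, 115.42], [12.27, 149.76], [-77.06, 257.06], [2.81, 150.46], [-146.56, 146.56]. Speed limits (degrees/s): [147.25, 147.25, 180, 180, 180, 180].

## Interface

Orientations are given as [roll, pitch, yaw] about the fixed x, y, z axes, in that order (R = Rz(yaw) Ry(pitch) Rx(roll)).
In Python, from workcell import env gives the robot as it stands.
- The arm moves only by the tool jog_arm, never from a script. Its argument "steps" is one flat list of numbers, 5 for each row, row after row: the closure, from 0 (fully open) to 1 (shut), then the shift along the tool's x, y, z in cm, then the turn about the tool's z in degrees. A call has 1 to 20 rows; each row is the pose to reach, as a shift and turn from the pose commanded when the call began, along the tool's axes at that moment; what a row does not reach only later rows make up. A row lasts 1/10 s, in which the tool goes at most 50 mm and 8.59 degrees, less where a joint would pass 70% of its speed; a pose out of reach is approached as far as the arm can. A call with a gripper value outside its range is refused whole. The fingers move at their own pace and stop on an object; "force" is the grip in N (left out, the last holds). Time passes only in rows, so rows that repeat a pose let the fingers close. It gives the time, the measured TCP pose, the force and the opening at its end, in the units of the state.
- env.state(): the state, without advancing time (a new reading comes with each control period).
- env.grab_frame(name): name is "scene" or "top"; returns the picture (400x640x3 uint8, red, green, blue); there is no depth.
- env.camera_params(name): a dict with "fx", "fy", "cx", "cy" (pixels), "R" (3x3) and "t" (3): a world point X has camera coordinates R X + t. Camera axes: x right, y down, z forward; pixel columns grow to the right and rows downward; lengths in mm; the calibration is good to about 2 mm. A picture is of the moment at which its call begins. camera_params takes no time and is no camera call.
- env.job_done(): hands the job in, once; it reports no verdict.
The state is a dict: "time_s": time; "qpos": joint angles; "qvel": joint speeds; "effort": joint torques, N m; "ee_pos": TCP position; "ee_rot": TCP orientation; "force": force on the tool from outside, world axes, zero at the start; "torque": the same for the moment, N m; "gripper_width": finger opening in mm.
Only numpy, scipy, OpenCV 4.12 (cv2) and the standard library are available. Lean on these libraries where they do the work, as an engineer would, in place of code of your own. Each camera call takes 0.05 s, during which the arm holds its last target. There are 200 camera calls.

## Working session

There is one attempt and no reset: what is moved stays moved. The work goes in short steps, Python scripts to look and compute and a tool call to move; the robot and the scene stay as the last step left them, time stands still between calls to the robot, and variables do not carry over. Pictures are saved under pics/ and viewed, on a budget of 10 in all, crops included, one or two more only if the job needs it, and the job is handed in when it is done.

Besides the shell and the picture viewer there is one more tool, called after ">>>" as a command line: name --argument value ..., lists and objects as JSON in quotes. jog_arm: Moves the arm, as the interface text tells. Its arguments: {"type":"object","properties":{"steps":{"type":"array","items":{"type":"number"}},"force":{"type":"number"}},"required":["steps"]}

```bash
mkdir -p pics; python3 - <<'E'
from workcell import env
import cv2
for n in("top","scene"):
    cv2.imwrite(f"pics/{n}0.png",cv2.cvtColor(env.grab_frame(n),cv2.COLOR_RGB2BGR))
    p=env.camera_params(n);print(n,p)
s=env.state();print(s["ee_pos"],s["ee_rot"],s["gripper_width"],s["time_s"])
E
```

```text
top {'fx': 409.7923831175515, 'fy': 409.7923831175515, 'cx': 316.97377239514304, 'cy': 203.4059370997797, 'R': array([[ 0.02897253, -0.99919641, -0.02769702],
       [-0.99309578, -0.02562251, -0.1144738 ],
       [ 0.11367214,  0.03082239, -0.99304009]]), 't': array([ 20.92861192, 521.4795932 , 925.58686662])}
scene {'fx': 378.15037223620965, 'fy': 378.15037223620965, 'cx': 324.09683474207975, 'cy': 199.82703235802907, 'R': array([[-0.82367854, -0.56671895,  0.01957791],
       [-0.40253774,  0.56004016, -0.72409833],
       [ 0.39939583, -0.6043051 , -0.68941883]]), 't': array([443.49760801, 265.31171539, 907.5364597 ])}
[ 252.40464963 -516.13833733  213.22783588] [-1.79910371e+02 -2.19702485e-03  2.60592697e+01] 91.31117237506287 0.1
```

View pics/top0.png

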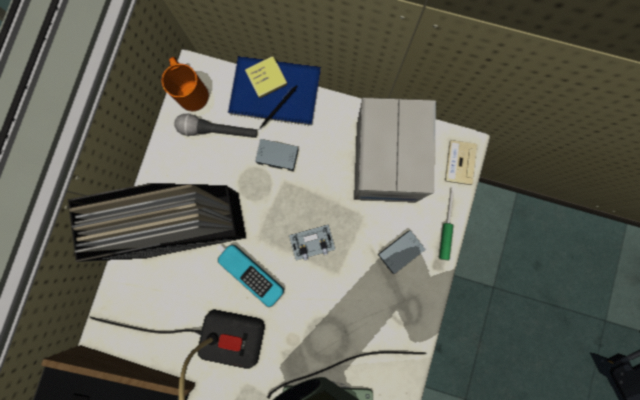

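View pics/scene0.png

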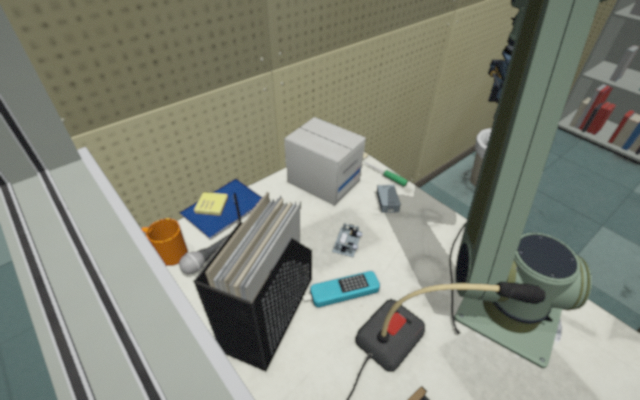

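```bash
python3 - <<'E'
import cv2,numpy as np
t=cv2.imread("pics/top0.png");s=cv2.imread("pics/scene0.png")
def c(im,x,y,w,h,k): return cv2.resize(im[y:y+h,x:x+w],None,fx=k,fy=k,interpolation=cv2.INTER_CUBIC)
a=c(t,370,215,66,66,6);b=c(t,246,125,66,66,6)
cc=c(t,280,210,66,50,6); d=c(s,330,170,80,90,4)
W=np.zeros((600,800,3),np.uint8)
W[0:300,0:396]=cc;W[0:300,400:796]=a[:300];W[300:600,0:396]=b[:300];W[300:600,400:720]=d[:300]
cv2.imwrite("pics/crop1.png",W)
E
```

```text
(no output)
```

View pics/crop1.png

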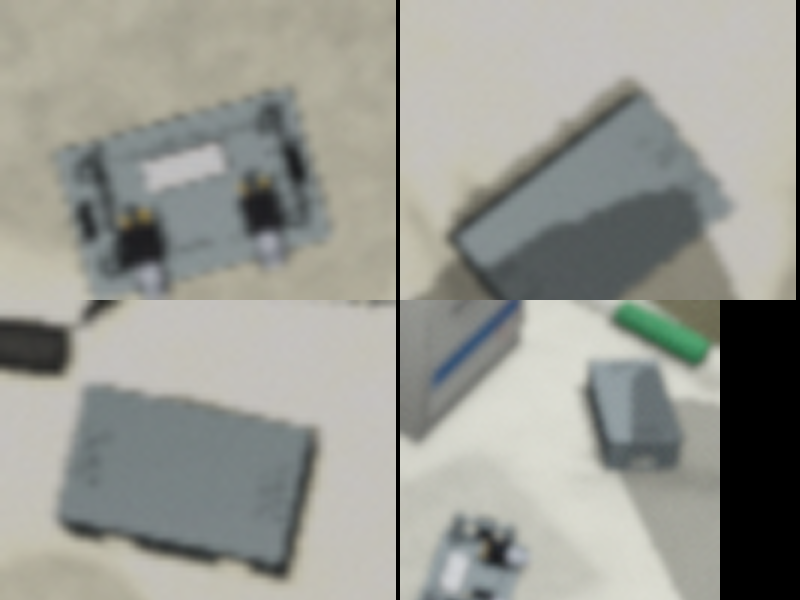

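```bash
python3 - <<'E'
import cv2,numpy as np
t=cv2.imread("pics/top0.png")
def c(im,x,y,w,h,k): return cv2.resize(im[y:y+h,x:x+w],None,fx=k,fy=k,interpolation=cv2.INTER_CUBIC)
W=np.zeros((600,800,3),np.uint8)
W[0:320,0:400]=c(t,253,135,50,40,8)   # A: u=253+X/8, v=135+Y/8
W[0:400,400:800]=c(t,287,218,50,50,8) # box: u=287+(X-400)/8 v=218+Y/8
W[330:600,0:324]=c(t,375,227,54,45,6)
cv2.imwrite("pics/crop2.png",W)
E
```

```text
(no output)
```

View pics/crop2.png

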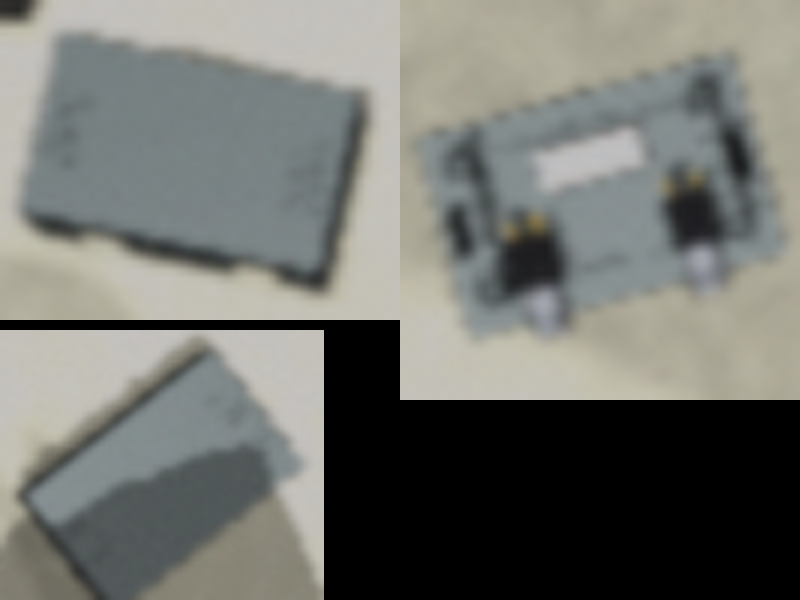

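```bash
cat > h.py <<'E'
import numpy as np
from workcell import env
from scipy.optimize import least_squares
P=env.camera_params("top")
def proj(X):
    c=np.asarray(X)@P["R"].T+P["t"]; return np.c_[P["cx"]+P["fx"]*c[:,0]/c[:,2],P["cy"]+P["fy"]*c[:,1]/c[:,2]]
def pts(p,L):
    c,s=np.cos(p[2]),np.sin(p[2]); L=np.asarray(L,float)
    return np.c_[p[0]+c*L[:,0]-s*L[:,1],p[1]+s*L[:,0]+c*L[:,1],L[:,2]]
def fit(L,uv,x0=(450,0,0)):
    r=least_squares(lambda p:(proj(pts(p,L))-uv).ravel(),x0,x_scale=[100,100,1])
    return r.x[:2].round(1),np.degrees(r.x[2]).round(2),r.fun.round(2)
def rect(w,l,z): # order: image TL,TR,BR,BL -> (+x,+y),(+x,-y),(-x,-y),(-x,+y)
    return [(w,l,z),(w,-l,z),(-w,-l,z),(-w,l,z)]
E
python3 - <<'E'
from h import *
A=np.array([(58,36),(360,90),(325,270),(22,212)])/8+[253,135]
B=np.array([(418,138),(738,55),(787,250),(472,338)])/8+[287-50,218]
print("A",fit(rect(28,46,34),A)); print("B",fit(rect(31,49,4),B))
# socket bushing outer ends top
S=np.array([(548,325),(708,285)])/8+[237,218]
print(fit(rect(31,49,4)+[(-36,24,16.5),(-36,-24,16.5)],np.r_[B,S]))
s=env.state();print(s["ee_pos"],s["ee_rot"],s["qpos"])
E
```

```text
A (array([635.4, 133.3]), np.float64(-9.21), array([ 0.05, -0.35,  0.23, -0.23, -0.  ,  0.17, -0.28,  0.41]))
B (array([430.5,  44. ]), np.float64(16.58), array([-0.01, -0.2 , -0.25, -0.49,  0.47,  0.46, -0.22,  0.21]))
(array([431.4,  44.6]), np.float64(16.35), array([-0.19, -0.67, -0.39, -0.79,  0.22,  0.18, -0.5 , -0.24,  0.47,
        0.87,  0.38,  0.61]))
[ 252.40464963 -516.13833733  213.22783588] [-1.79910371e+02 -2.19702485e-03  2.60592697e+01] [-6.50873286e+01  1.83463692e+01  8.96983324e+01  4.23687106e-04
  7.20449535e+01 -1.14673091e+00]
```

>>> jog_arm --steps '[0.2,38.7,-38.5,-4,-54.8,0.2,38.7,-38.5,-4,-54.8,0.2,38.7,-38.5,-4,-54.8,0.2,38.7,-38.5,-4,-54.8,0.2,38.7,-38.5,-4,-54.8,0.2,38.7,-38.5,-4,-54.8,0.2,38.7,-38.5,-4,-54.8,0.2,38.7,-38.5,-4,-54.8,0.2,38.7,-38.5,-4,-54.8,0.2,38.7,-38.5,-4,-54.8,0.2,38.7,-38.5,-4,-54.8,0.2,38.7,-38.5,-4,-54.8,0.2,63.1,-41.5,6,-54.8,0.2,63.1,-41.5,6,-54.8,0.2,63.1,-41.5,6,-54.8,0.2,63.1,-41.5,6,-54.8,0.2,63.1,-41.5,6,-54.8,0.2,63.1,-41.5,6,-54.8,0.2,63.1,-41.5,6,-54.8,0.2,63.1,-41.5,6,-54.8]' --force 15

```text
time_s: 2.1
ee_pos: [636.2, 132.2, 154.0]
ee_rot: [-179.9, 0.1, 80.8]
force: [0.5, 0.1, -0.1]
gripper_width: 73.1
```

>>> jog_arm --steps '[0.2,0.1,0,5,0,0.2,0.1,0,9,0,0.2,0.1,0,11,0,0.2,0.1,0,12.5,0,0.2,0.1,0,13.5,0,0.2,0.1,0,14.3,0,0.2,0.1,0,14.3,0,0.2,0.1,0,14.3,0]'

```text
time_s: 2.9
ee_pos: [637.7, 134.3, 12.0]
ee_rot: [179.9, -0.0, 80.8]
force: [0.7, 0.3, 0.6]
gripper_width: 73.0
```

```bash
python3 - <<'E'
from workcell import env
import cv2,numpy as np
t=cv2.cvtColor(env.grab_frame("top"),cv2.COLOR_RGB2BGR);s=cv2.cvtColor(env.grab_frame("scene"),cv2.COLOR_RGB2BGR)
c=lambda im,x,y,w,h,k: cv2.resize(im[y:y+h,x:x+w],None,fx=k,fy=k,interpolation=cv2.INTER_CUBIC)
cv2.imwrite("pics/g1.png",np.hstack([c(t,220,90,100,150,4),c(s,170,130,100,150,4)]))
E
```

```text
(no output)
```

View pics/g1.png

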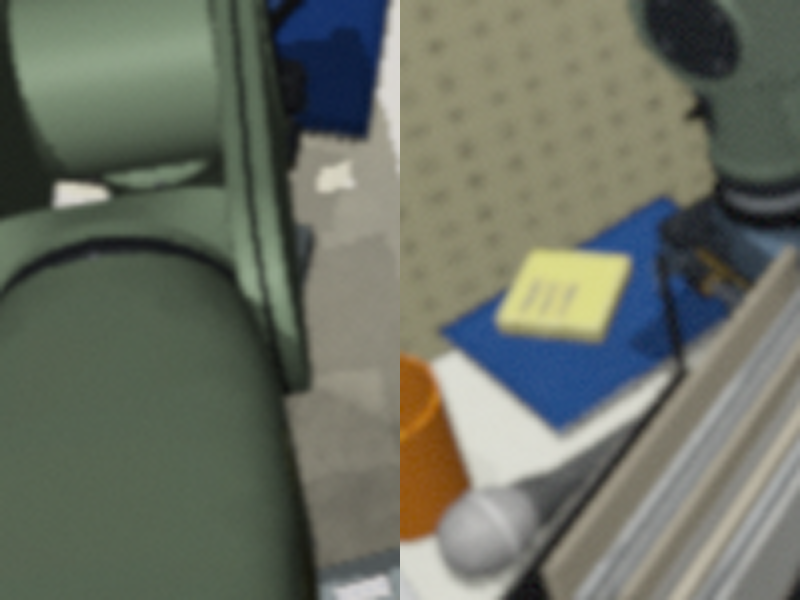

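The arm hides the cover in both views; the mic and pen look untouched and the force is near zero, so I'll grip and lift.

>>> jog_arm --steps '[1,0,0,0,0,1,0,0,0,0,1,0,0,0,0,1,0,0,0,0,1,0,0,0,0,1,0,0,0,0,1,0,0,0,0]' --force 40

```text
time_s: 3.7
ee_pos: [637.3, 134.5, 11.3]
ee_rot: [180.0, -0.0, 80.9]
force: [-1.2, 0.1, 4.9]
gripper_width: 55.7
```

>>> jog_arm --steps '[1,0,0,-2,0,1,0,0,-5,0,1,0,0,-10,0,1,0,0,-10,0,1,-2,-3,-10,-5,1,-4,-6,-10,-10,1,-7,-11,-10,-16,1,-10,-15,-10,-21,1,-12.1,-18.9,-10,-25.7,1,-12.1,-18.9,-10,-25.7,1,-12.1,-18.9,-6,-25.7,1,-12.1,-18.9,-6,-25.7,1,-12.1,-18.9,-6,-25.7,1,-12.1,-18.9,-6,-25.7]' --force 60

```text
time_s: 5.1
ee_pos: [432.8, 45.2, 71.7]
ee_rot: [179.9, 0.0, 106.6]
force: [-0.6, -0.5, -1.9]
gripper_width: 56.1
```

```bash
python3 - <<'E'
from workcell import env
import cv2,numpy as np
t=cv2.cvtColor(env.grab_frame("top"),cv2.COLOR_RGB2BGR);s=cv2.cvtColor(env.grab_frame("scene"),cv2.COLOR_RGB2BGR)
cv2.imwrite("pics/top2.png",t);cv2.imwrite("pics/scene2.png",s)
c=lambda im,x,y,w,h,k: cv2.resize(im[y:y+h,x:x+w],None,fx=k,fy=k,interpolation=cv2.INTER_CUBIC)
cv2.imwrite("pics/g2.png",np.hstack([c(t,270,190,80,120,5),c(s,310,170,80,120,5)]))
E
```

```text
(no output)
```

View pics/g2.png

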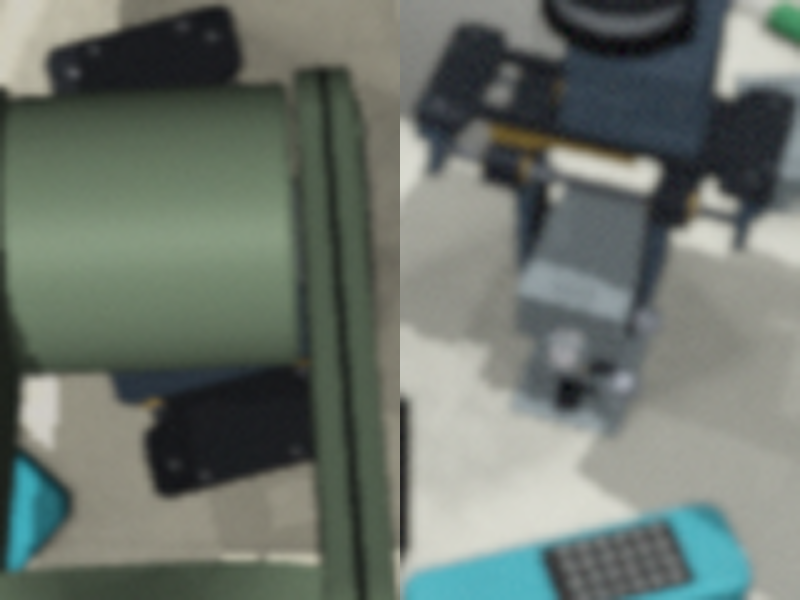

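```bash
cat >> h.py <<'E'
def overlay(img,out,cov,box,x0=325,y0=195,w=66,h=66,k=9):
    import cv2
    Q=env.camera_params("scene")
    im=cv2.resize(img[y0:y0+h,x0:x0+w],None,fx=k,fy=k,interpolation=cv2.INTER_CUBIC)
    def d(p,L,z,col):
        X=pts(p,L)+[0,0,z]; c=X@Q["R"].T+Q["t"]
        u=np.c_[Q["cx"]+Q["fx"]*c[:,0]/c[:,2],Q["cy"]+Q["fy"]*c[:,1]/c[:,2]]
        u=((u-[x0,y0]+.5)*k-.5).astype(int); cv2.polylines(im,[u.reshape(-1,1,2)],True,col,1)
    d(cov[:3],rect(28,46,34),cov[3],(0,0,255)); d(cov[:3],rect(28,46,0),cov[3],(0,160,255))
    d(box,rect(31,49,4),0,(0,255,0))
    t=np.linspace(0,2*np.pi,20)
    for s in(-24,24): d(box,np.c_[0*t-36,s+5.5*np.cos(t),16.5+5.5*np.sin(t)],0,(255,255,0))
    cv2.imwrite(out,im)
E
python3 - <<'E'
from h import *;import cv2
overlay(cv2.imread("pics/scene2.png"),"pics/ov1.png",(432.8,45.2,np.radians(16.6),60.4),(432,45.2,np.radians(16.5)))
E
```

```text
(no output)
```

View pics/ov1.png

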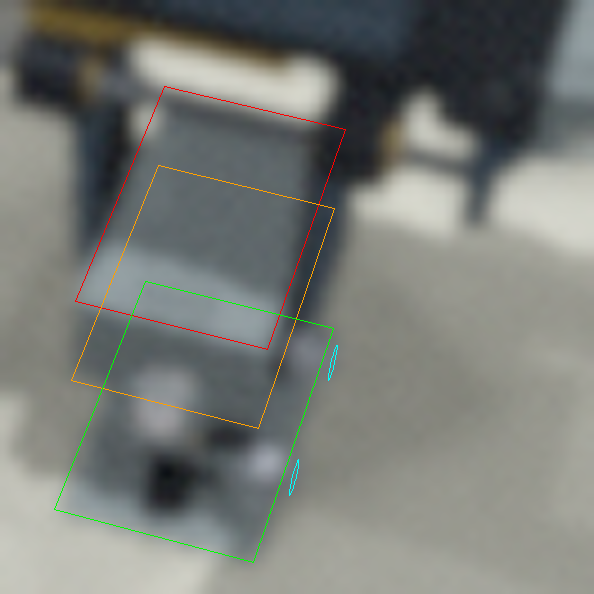

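>>> jog_arm --steps '[1,0,0,1,0,1,0,0,2,0,1,0,0,2.5,0,1,0,0,2.7,0,1,0,0,2.9,0,1,0,0,3.1,0,1,0,0,3.1,0]'

```text
time_s: 5.9
ee_pos: [431.4, 45.0, 39.8]
ee_rot: [-180.0, 0.0, 106.6]
force: [-1.8, -0.1, -0.6]
gripper_width: 55.3
```

>>> jog_arm --steps '[1,0,0,0.2,0,1,0,0,0.4,0,1,0,0,0.6,0,1,0,0,0.6,0,1,0,0,0.6,0]'

```text
time_s: 6.4
ee_pos: [431.5, 45.0, 33.9]
ee_rot: [-180.0, 0.0, 106.6]
force: [-0.2, 0.5, -1.4]
gripper_width: 55.8
```

```bash
python3 - <<'E'
from h import *;import cv2
s=env.state();print(s["ee_pos"],s["ee_rot"],s["force"],s["torque"])
im=cv2.cvtColor(env.grab_frame("scene"),cv2.COLOR_RGB2BGR)
p=s["ee_pos"];overlay(im,"pics/ov2.png",(p[0],p[1],np.radians(16.6),p[2]-11.3),(432,45.2,np.radians(16.5)))
E
```

```text
[431.4724617   44.97760347  33.89870217] [-1.79996031e+02  3.56658871e-03  1.06557705e+02] [-0.2409927   0.4946277  -1.39466483] [-0.0739255  -0.08785182  0.04391999]
```

View pics/ov2.png

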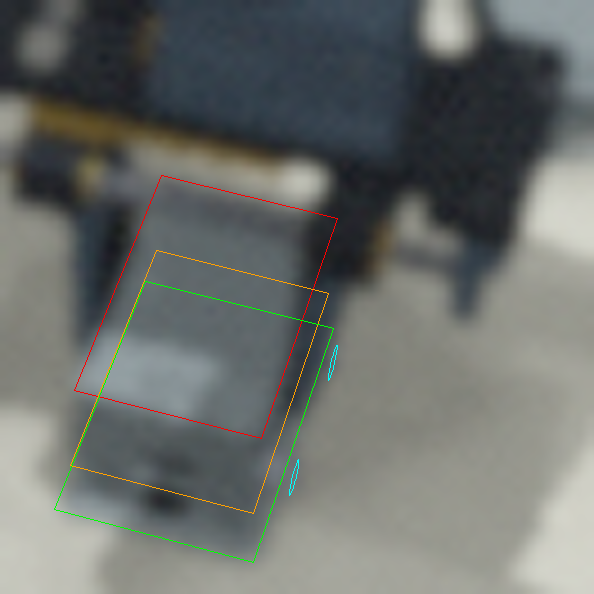

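The rim is about 5 mm below the start of the posts' tapers with near-zero force, so the alignment is good. Now down to the clip noses.

>>> jog_arm --steps '[1,0,0,0.2,0,1,0,0,0.4,0,1,0,0,0.6,0,1,0,0,0.8,0,1,0,0,0.9,0,1,0,0,0.9,0]'

```text
time_s: 7.05
ee_pos: [431.6, 45.0, 25.0]
ee_rot: [180.0, 0.0, 106.6]
force: [-1.0, 0.6, 1.8]
gripper_width: 56.1
```

>>> jog_arm --steps '[1,0,0,0.1,0,1,0,0,0.2,0,1,0,0,0.3,0,1,0,0,0.4,0,1,0,0,0.4,0]'

```text
time_s: 7.55
ee_pos: [432.1, 45.1, 22.1]
ee_rot: [179.9, 0.0, 106.6]
force: [-2.5, 0.4, 11.5]
gripper_width: 55.9
```

>>> jog_arm --steps '[1,0,0,0.1,0,1,0,0,0.2,0,1,0,0,0.3,0,1,0,0,0.4,0,1,0,0,0.5,0,1,0,0,0.5,0]'

```text
time_s: 8.15
ee_pos: [431.2, 45.0, 15.5]
ee_rot: [-180.0, -0.0, 106.6]
force: [-0.0, 0.6, -0.8]
gripper_width: 55.6
```

>>> jog_arm --steps '[1,0,0,0.05,0,1,0,0,0.1,0,1,0,0,0.15,0,1,0,0,0.15,0,1,0,0,0.15,0]'

```text
time_s: 8.65
ee_pos: [431.4, 45.0, 15.2]
ee_rot: [-180.0, 0.0, 106.6]
force: [-3.0, 0.1, 10.2]
gripper_width: 55.8
```

>>> jog_arm --steps '[1,0,0,0.02,0,1,0,0,0.02,0,1,0,0,0.02,0,1,0,0,0.02,0,1,0,0,0.02,0,1,0,0,0.02,0]'

```text
time_s: 9.25
ee_pos: [431.3, 45.0, 15.2]
ee_rot: [-180.0, 0.0, 106.6]
force: [-4.1, -0.9, 12.5]
gripper_width: 55.6
```

```bash
python3 - <<'E'
from h import *;import cv2
im=cv2.cvtColor(env.grab_frame("scene"),cv2.COLOR_RGB2BGR)
s=env.state();print(s["ee_pos"],s["ee_rot"],s["force"],s["torque"],s["time_s"])
p=s["ee_pos"];overlay(im,"pics/ov3.png",(p[0],p[1],np.radians(16.6),p[2]-11.3),(432,45.2,np.radians(16.5)))
E
```

```text
[431.33946551  44.97190971  15.160161  ] [-1.79993200e+02  3.05075271e-03  1.06555114e+02] [-3.21514857 -0.74235253 11.55813933] [-0.04086106  0.48095779  0.00359246] 9.3
```

View pics/ov3.png

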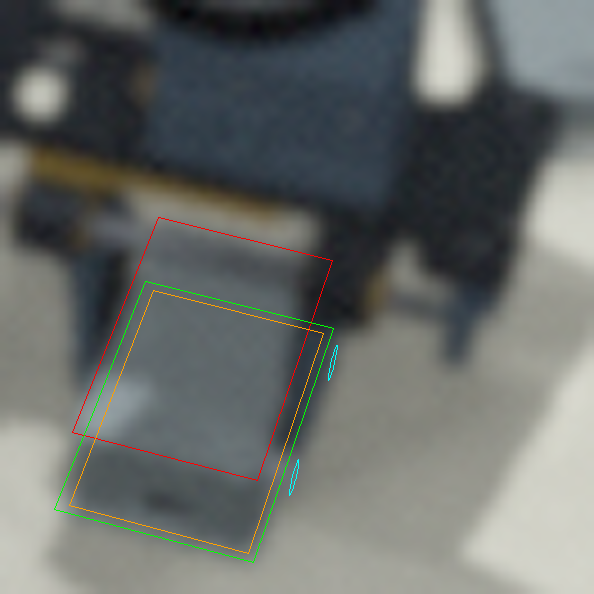

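The scene view shows the cover down on the base plate: its rim outline matches the plate at about (60–330, 285–560) in the crop. The vertical force is steady at 11.6 N against a hard stop, so I'm handing in.

```bash
python3 -c "
from workcell import env
print(env.job_done()); s=env.state(); print(s['time_s'],s['force'],s['ee_pos'])"
```

```text
the job is handed in; nothing more can be done
None
the job is handed in; nothing more can be done
```

I picked up the notched cover, set it over the jack box and pressed it home. I handed the job in at 9.3 s with the arm still gripping (60 N) and pressing down.

- **Snap:** the force rose to 11.5 N on the clip noses, then dropped to about −1 N as the cover went down.
- **Seating:** the cover then met a hard stop with its rim at about 3.9 mm, against 4 mm when home. The last reading was 11.6 N down, with about 3 N sideways and the tool upright.
- **Alignment:** the last scene view agreed with the cover sitting centred on the plate. In the earlier overlays the socket ends appeared about 3 px (roughly 8 mm) from where I predicted. I put part of that down to reading the bushing bodies instead of their ends and left the rest unexplained, because the cover went over the posts without side force.
- **Not seen directly:** the two clips, because the end walls and the arm hid them. That they sprang back is inferred from the force drop. I took no final picture of the blank cover, screwdriver, label printer or microphone. The arm's path stayed clear of all of them, and the microphone was still in place when I was at the cover.

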